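# Tighten the outlet nut with an adjustable wrench

### The job

The nut of the water outlet on the laundry counter has worked loose: lay the adjustable wrench down flat on the counter with its wide-open jaws round the brass nut, let go, and roll its worm until the jaws just fit the nut. Then take the wrench again by the blue part of its handle and turn the nut clockwise until its red line meets the red line on the cap, and leave the wrench lying there fitted on the nut. Do not drop the wrench, do not touch the nut or cap with the fingers, and leave the glassware and other things where they are.

Things in the scene. Friction and masses are not known exactly. Their poses are not given: they have to be found in the camera images.
- outlet: Fixed water outlet: thin metal plate 116 mm across (1 mm; the wrench lies on it as on the counter), a fixed steel cap 25 mm across and 27 mm high, round it a brass hexagon nut 36 mm across flats, 41.6 mm across corners, from 1.5 to 23.5 mm above the counter. Origin on the nut's axis at counter height, z up. The cap's red line runs from the centre along this body's +x.
- outlet_nut (a joint): Turn of the nut in rad: 0 = its red line meets the cap's; positive = it still stands that far counter-clockwise (from above) of it. Starts 0.5 to 0.8; stops at -0.4 and 1.0. In the nut's frame (outlet's frame turned about z by this value) two corners lie on +-x (the nut's line runs to +x), two flats face +-y, others at 60 degree steps. 0.25 N m of friction, stays where left.
- wrench: Loose steel wrench, 186 mm long, 18 mm thick, 0.43 kg. Origin on the underside where the nut's axis belongs; x from handle to open mouth, z up. Fixed jaw face y = +18 mm, looking to -y, x = -23 to +21, jaw 16 thick. Throat wall x = -23. Moving jaw on the -y side, face at y = 18 - opening, 14 thick. Head x = -72 to -23, y = -30 to +34. Handle x = -165 to -72, 24 wide. Centre of mass near x = -58.
- jaw (a joint): Position of the moving jaw in m: the jaw opening is 30 mm + this value (0 to 24 mm). Starts at 15 to 22 mm (opening 45 to 52 mm). The jaws just fit the nut when it reads 6 mm. Driven by the worm, it holds where the worm leaves it; once the jaws are tight on the nut the worm slips under the fingertip.
- worm_top (a point): Top of the worm, a knurled roller across the wrench (axis along wrench y, 22 mm diameter, 24 long, centred here), 4.5 mm proud of the head, 22.5 mm above the counter; wrench x = -44.5, y = -6 mm. Press about 8 N and stroke a fingertip along wrench +x (towards the jaws): it rolls and closes them 3.2 mm per 10 mm of stroke (the other way opens); about 5 N along; lift between strokes.
- handle_mid (a point): Point on the wrench's handle next to the head, wrench x = -85 mm, mid thickness (9 mm above the underside); handle 24 mm wide here. Axes as the wrench's.
- handle_end (a point): Point on the blue sleeve near the handle's end, wrench x = -140 mm, mid thickness (9 mm above the underside); handle 25 mm wide here. The blue sleeve covers wrench x = -160 to -95 mm. Axes as the wrench's.
- tumbler_a: Upturned glass tumbler on the tray, 74 mm across, 110 mm high; origin centre of underside. Bystander.
- tumbler_b: As tumbler_a.
- tumbler_c: As tumbler_a.
- jigger: Stainless steel jigger on the tray, 44 mm across, 75 mm high; origin centre of underside. Bystander.
- bowl: Grey ceramic bowl, 120 mm across, 55 mm high, on the counter; origin centre of underside. Bystander.
- spice_jar: Clear spice jar with a red flip-top lid, 50 mm across, 98 mm high, on the counter; origin centre of underside. Bystander.
- clip: Chrome spring clip, 70 x 30 x 21 mm, on the counter; origin centre of underside. Bystander.
There are look-alikes about, which are no part of the job. There is more than one size of the wrench; the one meant has the size given above.

How it is judged:
By the outcome, as a careful person would: the job done as asked, in the order asked, and still so for the second after the job is handed in, with the robot touching nothing.
It also fails if it takes over 67 s, if anything falls off the work surface, if the arm or the gripper's body presses on something with over 40 N, if the wrist force passes 120 N, or if a joint passes its speed limit or range.

### The arm

A 6-joint arm with a two-finger parallel gripper is mounted at the origin on the work surface. World frame = base frame: x ahead of the robot, y to its left, z up, the work surface at z = 0. Lengths are in m, angles in rad, forces in N, time in s.
With the tool pointing down it reaches from about 0.425 to 0.925 m from the base axis. Payload 12.5 kg.
Tool frame: the origin (TCP) lies at the very end of the fingers, on their centre line; the grasp point (between the pads) lies 19 mm behind it; z points along the fingers, x is the direction in which the jaws open and shut, and the axes are right-handed (so a half turn about z gives the same grasp; the last joint's range is limited). The gripper opens to 85 mm and grips with 20 to 120 N. Pads are 22 mm wide; open, the fingers measure 114 mm over their backs; the gripper's body (76 mm by 85 mm) begins 54 mm behind the grasp point. The pads swing forward as they close: fully open they stand 13 mm farther back than shut.
Start: joints at [1.205, 0.491, 1.559, -0, 1.092, -0.106], TCP at [0.161, 0.604, 0.231] pointing down, gripper open.
Joint ranges: [-3.1, 3.1], [-0.84, 2.19], [0.05, 2.79], [-1.13, 4.28], [0.06, 2.93], [-2.69, 2.69]. Speed limits (rad/s): [2.22, 2.22, 2.79, 3.14, 3.14, 3.14].

### API

Orientations are given as a unit quaternion [x, y, z, w].
In Python, from plant import arm gives the robot as it stands.
- The arm moves only by the shell command python3 -m creep 'ROWS' [FORCE]. ROWS is text: rows parted by semicolons, each of 7 numbers parted by spaces: the shift along the tool's x, y, z in cm, then the turn, a rotation vector about the tool's x, y, z in rad, then the finger opening in cm, from 0 to 8.54. A call has exactly 5 rows; each row shifts and turns the commanded pose from where the row before left it, along the tool's axes as they then stand; what a row does not reach is not made up. A row lasts 1/8 s, in which the tool goes at most 62.5 mm and 10.7 degrees, less where a joint would pass 70% of its speed; a pose out of reach is approached as far as the arm can. A call is refused whole if a number of a shift passes 6.25 or a number of a turn 0.188, either way. A call with a gripper value outside its range is refused whole. The fingers move at their own pace and stop on an object; FORCE is the grip in N (left out, the last holds). Time passes only in rows, so rows that do not move let the fingers close, or fill a call up. It gives the time, the measured TCP pose, the force and the opening at its end, in the units of the state.
- arm.state(): the state, without advancing time (a new reading comes with each control period).
- arm.get_image(name): name is "side" or "top"; returns the picture (384x512x3 uint8, red, green, blue); there is no depth.
- arm.get_calibration(name): a dict with "mtx" (3x3 intrinsics, pixels), "dist_coeffs" ([k1, k2, p1, p2, k3] as OpenCV has them; the pictures are not rectified), "T" (4x4, takes a point from camera to world coordinates). Camera axes: x right, y up, looking along -z (the intrinsics and any distortion apply to the point x, -y, -z); pixel columns grow to the right and rows downward; lengths in m; the calibration is good to about 2 mm. A picture is of the moment at which its call begins. get_calibration takes no time and is no camera call.
- arm.close_job(): hands the job in, once; it reports no verdict.
Trained networks look in the newest picture that a camera, given by its name, has taken for a name from the list of things; names that differ only in an ending like _2 or _b are one class to them, and where a whole thing is asked for, a point or a joint stands for the part that bears it (a point fixed in the world has none). Each returns a list of dicts, best first, with "p" (0 to 1); they miss things now and then, are a little off and sometimes report something else, mostly with a low value. They report only what shows in the picture. A call takes as long as a camera call. They do not tell look-alikes from the thing itself.
- arm.spot_in(camera, target): "uv" ([column, row] in pixels, amid what is visible of it).
- arm.regions_of(camera, target): "pixels" (384x512 bool, what is visible of it) and "uv" ([column, row] in pixels, amid what is visible of it).
The state is a dict: "clock": time; "joint_pos": joint angles; "qd": joint speeds; "effort": joint torques, N m; "eef_pos": TCP position; "eef_rot": TCP orientation; "contact_force": force on the tool from outside, world axes, zero at the start; "moment": the same for the moment, N m; "gripper_width": opening from 0.0 (shut) to 1.0 (fully open).
Only numpy, scipy, OpenCV 4.12 (cv2) and the standard library are available. Lean on these libraries where they do the work, as an engineer would, in place of code of your own. Each camera call takes 0.05 s, during which the arm holds its last target. There are 200 camera calls.

## Working session

There is one attempt and no reset: what is moved stays moved. The work goes in short steps, Python scripts to look and compute and a shell command to move; the robot and the scene stay as the last step left them, time stands still between calls to the robot, and variables do not carry over. Pictures are saved under pics/ and viewed, about 8 in all and at most 12, crops included, and the job is handed in when it is done.

```bash
mkdir -p pics; ls; python3 - <<'E'
from plant import arm
import cv2, numpy as np
for n in("top","side"):
    im=arm.get_image(n); cv2.imwrite(f"pics/{n}0.png",im[:,:,::-1])
    c=arm.get_calibration(n); print(n,np.round(c["mtx"],1).tolist(),np.round(c["dist_coeffs"],3),np.round(c["T"],3).tolist())
    for t in("wrench","outlet","worm_top","handle_end","handle_mid"):
        print(t,[(np.round(d["uv"]).tolist(),round(d["p"],2)) for d in arm.spot_in(n,t)])
s=arm.state();print(s)
E
```

```text
pics
top [[356.8, 0.0, 256.2], [0.0, 356.8, 188.7], [0.0, 0.0, 1.0]] [-0.034  0.     0.     0.     0.   ] [[-0.027, 0.988, -0.154, 0.424], [-0.999, -0.029, -0.013, -0.068], [-0.018, 0.153, 0.988, 1.068], [0.0, 0.0, 0.0, 1.0]]
wrench [([302.0, 178.0], 0.71), ([277.0, 263.0], 0.7), ([311.0, 127.0], 0.63)]
outlet [([174.0, 197.0], 0.84)]
worm_top [([302.0, 176.0], 0.97), ([312.0, 129.0], 0.82), ([277.0, 262.0], 0.71), ([426.0, 240.0], 0.62)]
handle_end [([300.0, 180.0], 0.79), ([279.0, 261.0], 0.7), ([310.0, 128.0], 0.64)]
handle_mid [([302.0, 179.0], 0.83), ([273.0, 263.0], 0.81), ([248.0, 132.0], 0.72), ([311.0, 128.0], 0.65)]
side [[352.0, 0.0, 252.1], [0.0, 352.0, 188.8], [0.0, 0.0, 1.0]] [-0.055  0.     0.     0.     0.   ] [[-0.972, 0.175, -0.156, 0.431], [-0.234, -0.755, 0.612, 0.564], [-0.011, 0.632, 0.775, 0.822], [0.0, 0.0, 0.0, 1.0]]
wrench [([328.0, 197.0], 0.85), ([257.0, 163.0], 0.69), ([212.0, 147.0], 0.59)]
outlet [([237.0, 275.0], 0.61), ([331.0, 87.0], 0.47)]
worm_top [([255.0, 163.0], 0.95), ([210.0, 148.0], 0.81), ([331.0, 84.0], 0.74), ([328.0, 197.0], 0.72), ([236.
[... 162 characters left out ...]
[255.0, 161.0], 0.68)]
{'clock': 0.6, 'joint_pos': array([ 1.20540653e+00,  4.90860384e-01,  1.55888062e+00,  6.22809172e-06,
        1.09168296e+00, -1.05608032e-01]), 'qd': array([-0.0013758 , -0.00057719,  0.00036617,  0.00255805,  0.00194309,
       -0.00130693]), 'effort': array([-1.25625062e-03, -6.18010497e+01, -2.61769187e+01, -1.33827998e-04,
        4.65806861e-04,  1.52082737e-05]), 'eef_pos': array([0.16053522, 0.60406029, 0.23135825]), 'eef_rot': array([ 7.92739683e-01,  6.09560324e-01,  7.04663869e-05, -4.64349347e-05]), 'contact_force': array([ 0.57495463, -0.7427294 ,  0.8868312 ]), 'moment': array([ 0.0060332 , -0.01229054, -0.03094407]), 'gripper_width': 0.9987963691117638}
```

View pics/top0.png

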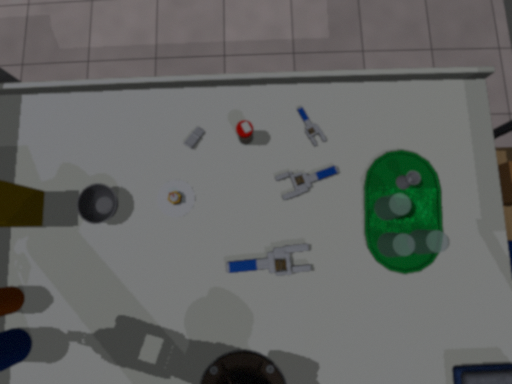

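View pics/side0.png

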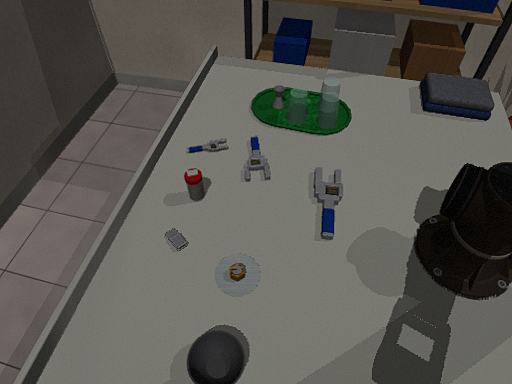

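The top picture shows three wrenches, at about (307,127), (304,181) and (275,263), with the outlet at (175,198). I'll measure their lengths and take enlarged crops.

```bash
cat > h.py <<'E'
from plant import arm
import cv2, numpy as np
from scipy.spatial.transform import Rotation as R
def ray(n,uv):
    c=arm.get_calibration(n); p=cv2.undistortPoints(np.array(uv,float).reshape(-1,1,2),c["mtx"],c["dist_coeffs"]).reshape(-1,2)
    d=np.c_[p[:,0],-p[:,1],-np.ones(len(p))]; T=np.array(c["T"]); return T[:3,3],d@T[:3,:3].T
def at(n,uv,z):
    o,d=ray(n,uv); return o+d*((z-o[2])/d[:,2])[:,None]
def proj(n,P):
    c=arm.get_calibration(n);T=np.array(c["T"]);q=(np.atleast_2d(P)-T[:3,3])@T[:3,:3];q=q*[1,-1,-1]
    return cv2.projectPoints(q,np.zeros(3),np.zeros(3),c["mtx"],c["dist_coeffs"])[0].reshape(-1,2)
def crop(n,c,r,k,f,im=None):
    im=arm.get_image(n) if im is None else im
    u,v=map(int,c);p=im[max(v-r,0):v+r,max(u-r,0):u+r,::-1]; cv2.imwrite(f,cv2.resize(np.ascontiguousarray(p),None,fx=k,fy=k,interpolation=cv2.INTER_CUBIC)); return im
E
python3 - <<'E'
from h import *
for n in("top","side"):
    for d in arm.regions_of(n,"wrench"):
        v,u=np.nonzero(d["pixels"]); P=at(n,np.c_[u,v],0.012)[:,:2]; m=P.mean(0)
        a=np.linalg.svd(P-m,full_matrices=0)[2][0]; s=(P-m)@a
        print(n,np.round(d["uv"]),round(d["p"],2),m.round(3),"len",round(np.ptp(s),3),"axis",round(np.degrees(np.arctan2(a[1],a[0])),1))
    for d in arm.regions_of(n,"outlet"):
        v,u=np.nonzero(d["pixels"]); P=at(n,np.c_[u,v],0.001)[:,:2]; print(n,"outlet",d["uv"],round(d["p"],2),P.min(0),P.max(0),(P.min(0)+P.max(0))/2)
a=arm.get_image("top");b=arm.get_image("side")
f=lambda im,u,v,r,k:cv2.resize(np.ascontiguousarray(im[v-r:v+r,u-r:u+r,::-1]),(k,k),interpolation=cv2.INTER_CUBIC)
cv2.imwrite("pics/c1.png",np.vstack([np.hstack([f(a,275,260,50,300),f(a,306,178,50,300)]),np.hstack([f(a,175,197,22,300),f(b,237,272,24,300)])]))
E
```

```text
top [301. 179.] 0.87 [ 0.61  -0.201] len 0.181 axis 107.5
top [278. 264.] 0.73 [ 0.372 -0.096] len 0.246 axis 96.1
top [312. 129.] 0.62 [ 0.772 -0.229] len 0.136 axis -153.2
top outlet [175.4, 198.5] 0.62 [0.51336056 0.13485897] [0.62677632 0.25101338] [0.57006844 0.19293618]
top outlet [427.4, 241.3] 0.18 [ 0.38053049 -0.61806451] [ 0.4541852  -0.50603254] [ 0.41735784 -0.56204852]
side [213. 148.] 0.81 [ 0.771 -0.223] len 0.132 axis 28.2
side [329. 196.] 0.72 [ 0.373 -0.087] len 0.259 axis 95.6
side [256. 159.] 0.62 [ 0.608 -0.198] len 0.201 axis 107.7
side outlet [238.9, 274.5] 0.86 [0.50921857 0.13454477] [0.62600229 0.25282247] [0.56761043 0.19368362]
side outlet [239.2, 273.1] 0.56 [0.55011218 0.16920528] [0.58635908 0.21041897] [0.56823563 0.18981213]
```

View pics/c1.png

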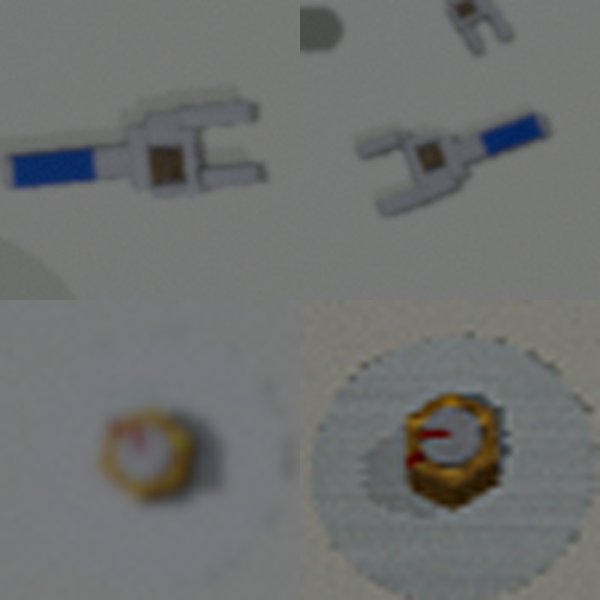

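The wrench of about 186 mm is the middle one at top (304,181): it measures 0.181 m in one view and 0.201 m in the other, while the others come out near 0.25 m and 0.135 m. The crop shows its jaws open towards the outlet and its blue sleeve on the far side. In the side view the cap's line points left, and the nut's mark sits below left of it, which is CCW. Next I'll measure precisely.

```bash
cat >> h.py <<'E'
def wrench(n,im,c):
    """pose from blue sleeve and brown worm near world c"""
    h=cv2.cvtColor(np.ascontiguousarray(im),cv2.COLOR_RGB2HSV).astype(int); v,u=np.mgrid[:384,:512]
    W=at(n,np.c_[u.ravel(),v.ravel()],0.015)[:,:2].reshape(384,512,2); near=np.linalg.norm(W-c,axis=2)<.12
    b=near&(h[...,0]>100)&(h[...,0]<130)&(h[...,1]>130); w=near&(h[...,0]<25)&(h[...,1]>70)&(np.linalg.norm(W-NUT,axis=2)>.035)
    pb=at(n,[[u[b].mean(),v[b].mean()]],.014)[0,:2]; pw=at(n,[[u[w].mean(),v[w].mean()]],.0205)[0,:2]
    d=pw-pb; yaw=np.arctan2(d[1],d[0])-np.arctan2(-.006,.083); c,s=np.cos(yaw),np.sin(yaw)
    o=(pb+pw)/2+np.array([[c,-s],[s,c]])@[.086,.003]
    return b.sum(),w.sum(),pb.round(4),pw.round(4),"L",np.linalg.norm(d).round(4),"yaw",np.degrees(yaw).round(1),"origin",o.round(4)
NUT=np.array([.569,.193])
E
python3 - <<'E'
from h import *
for n in("top","side"):
    im=arm.get_image(n); print(n,*wrench(n,im,np.array([.609,-.2])))
    h=cv2.cvtColor(np.ascontiguousarray(im),cv2.COLOR_RGB2HSV).astype(int); v,u=np.mgrid[:384,:512]
    W=at(n,np.c_[u.ravel(),v.ravel()],0.025)[:,:2].reshape(384,512,2); near=np.linalg.norm(W-NUT,axis=2)<.04
    br=near&(h[...,1]>90); br2=br&((h[...,0]<40)|(h[...,0]>170)); print("brass bbox",W[br2].min(0),W[br2].max(0))
    r=near&((h[...,0]<6)|(h[...,0]>170))&(h[...,1]>110)
    for uu,vv in zip(u[r],v[r]):
        P=at(n,[[uu,vv]],.0252)[0,:2]-NUT; print(uu,vv,im[vv,uu].tolist(),"r%.1f a%.0f"%(1e3*np.hypot(*P),np.degrees(np.arctan2(P[1],P[0]))))
E
```

```text
top 132 29 [ 0.6305 -0.2651] [ 0.6096 -0.1832] L 0.0845 yaw 108.4 origin [ 0.59   -0.1436]
brass bbox [0.5500503  0.17193729] [0.58328508 0.20779777]
side 88 31 [ 0.6319 -0.2646] [ 0.61   -0.1788] L 0.0886 yaw 108.4 origin [ 0.5909 -0.141 ]
brass bbox [0.54728617 0.17506221] [0.58717292 0.22075311]
232 269 [82, 12, 0] r11.2 a7
233 269 [77, 0, 0] r8.7 a6
234 269 [70, 0, 0] r6.3 a3
235 269 [73, 0, 0] r3.9 a-4
236 269 [77, 21, 21] r1.7 a-30
232 272 [67, 34, 29] r12.8 a46
230 273 [81, 21, 12] r18.3 a45
231 273 [70, 0, 0] r16.3 a49
230 274 [75, 19, 7] r19.8 a52
```

Cap line ≈13°, nut line ≈47°, so the nut has about 0.58 rad to go. With wrench x at 47+60=107° the present wrench yaw of 108° already fits, so I can carry it over without turning. Going to the handle at (0.617,-0.223).

```bash
cat >> h.py <<'E'
def go(x,y,z,yaw,say=True):
    """needed shift (cm, tool axes now) and turn about tool z for target TCP, tool x at yaw deg (mod 180), tool down"""
    s=arm.state(); r=R.from_quat(s["eef_rot"]); m=r.as_matrix()
    a=np.degrees(np.arctan2(m[1,0],m[0,0])); d=(yaw-a+90)%180-90
    print("t%.2f"%s["clock"],"tcp",s["eef_pos"].round(4),"yaw %.1f"%a,"tilt",m[:,2].round(3),"F",s["contact_force"].round(1),"w %.3f"%s["gripper_width"])
    print("  shift cm",(m.T@(np.array([x,y,z])-s["eef_pos"])*100).round(2),"turn z",round(-np.radians(d),3))
E
M="-4.4 4.2 0 0 0 0 8.5"; 
python3 -m creep '-4.4 4.2 0 0 0 0 8.5;-4.4 4.2 0 0 0 0 8.5;-4.4 4.2 0 0 0 0 8.5;-4.4 4.2 0 0 0 0 8.5;-4.4 4.2 0 0 0 0 8.5' 60
python3 -m creep '-4.4 4.2 0 0 0 0 8.5;-4.4 4.2 0 0 0 0 8.5;-4.4 4.2 0 0 0 0 8.5;-4.4 4.2 0 0 0 0 8.5;-4.4 4.2 0 0 0 0 8.5'
python3 -m creep '-4.4 4.2 0 0 0 0 8.5;-4.4 4.2 0 0 0 0 8.5;-4.4 4.2 0 0 0 0 8.5;-4.4 4.2 0 0 0 0 8.5;-4.4 4.2 0 0 0 0 8.5'
python3 -m creep '0 0 0 0 0 0.187 6;0 0 0 0 0 0.187 6;0 0 0 0 0 0.187 6;0 0 0 0 0 0.187 6;0 0 0 0 0 0.187 6'
python3 -c "
from h import *
go(.617,-.223,.06,18.4)"
```

```text
clock: 1.62
eef_pos: [0.3076, 0.3359, 0.2316]
eef_rot: [0.793, 0.61, 0.0, -0.0]
contact_force: [1.8, 0.4, -0.6]
gripper_width: 0.995
clock: 2.25
eef_pos: [0.4542, 0.069, 0.2316]
eef_rot: [0.793, 0.61, 0.0, 0.0]
contact_force: [1.5, 0.8, 1.2]
gripper_width: 0.997
clock: 2.88
eef_pos: [0.6006, -0.1976, 0.2313]
eef_rot: [0.793, 0.609, 0.0, 0.0]
contact_force: [0.2, 1.1, 0.4]
gripper_width: 0.994
clock: 3.5
eef_pos: [0.5999, -0.1957, 0.2313]
eef_rot: [0.983, 0.184, 0.0, -0.0]
contact_force: [-0.6, -0.2, -0.9]
gripper_width: 0.703
t3.50 tcp [ 0.5999 -0.1957  0.2313] yaw 21.2 tilt [ 0.  0. -1.] F [-0.6 -0.2 -0.9] w 0.703
  shift cm [ 0.61  3.17 17.13] turn z 0.049
```

```bash
python3 -m creep '0.3 1.6 3 0 0 0.049 5.5;0.3 1.6 4 0 0 0 5.5;0 0 4 0 0 0 5.5;0 0 4 0 0 0 5.5;0 0 2 0 0 0 5.5'
python3 - <<'E'
from h import *
go(.617,-.223,.004,18.4)
for n in("top","side"):
    crop(n,proj(n,[.617,-.2,.02])[0],45,6,f"pics/g_{n}.png")
a,b=[cv2.imread(f"pics/g_{n}.png") for n in("top","side")]
cv2.imwrite("pics/g.png",cv2.resize(np.hstack([a,b]),(800,400)))
E
```

```text
clock: 4.12
eef_pos: [0.6159, -0.2234, 0.0593]
eef_rot: [0.987, 0.163, -0.001, -0.001]
contact_force: [0.2, -0.1, -0.3]
gripper_width: 0.647
t4.12 tcp [ 0.6159 -0.2234  0.0593] yaw 18.7 tilt [-0.002  0.001 -1.   ] F [ 0.2 -0.1 -0.3] w 0.647
  shift cm [0.12 0.01 5.53] turn z 0.006
```

View pics/g.png

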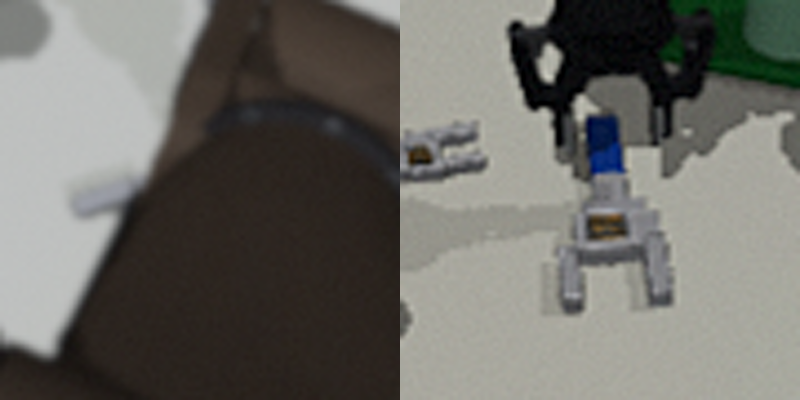

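The side crop shows the open fingers straddling the handle; the top view is hidden by the arm. Descending and gripping.

```bash
python3 -m creep '0.1 0 2 0 0 0 5.5;0 0 2 0 0 0 5.5;0 0 1.4 0 0 0 5.5;0 0 0 0 0 0 3.5;0 0 0 0 0 0 2' 100
python3 -m creep '0 0 0 0 0 0 1;0 0 0 0 0 0 1;0 0 0 0 0 0 1;0 0 0 0 0 0 1;0 0 0 0 0 0 1' 100
python3 -m creep '0 0 -0.5 0 0 0 1;0 0 -1 0 0 0 1;0 0 -2 0 0 0 1;0 0 -2 0 0 0 1;0 0 0 0 0 0 1' 100
python3 - <<'E'
from h import *
go(.5905,.1085,.06,18.4)
crop("side",proj("side",[.6,-.18,.05])[0],45,6,"pics/l.png")
E
```

```text
clock: 4.85
eef_pos: [0.6177, -0.2233, 0.0078]
eef_rot: [0.987, 0.163, 0.0, 0.0]
contact_force: [-0.2, 0.1, -3.2]
gripper_width: 0.253
clock: 5.48
eef_pos: [0.6177, -0.2234, 0.0078]
eef_rot: [0.987, 0.163, 0.0, 0.0]
contact_force: [-0.9, 0.6, 5.3]
gripper_width: 0.243
clock: 6.1
eef_pos: [0.6183, -0.2237, 0.0648]
eef_rot: [0.987, 0.163, 0.002, 0.001]
contact_force: [-0.3, -0.6, -4.4]
gripper_width: 0.244
t6.10 tcp [ 0.6183 -0.2237  0.0648] yaw 18.7 tilt [ 0.004 -0.002 -1.   ] F [-0.3 -0.6 -4.4] w 0.244
  shift cm [  8.03 -32.35   0.42] turn z 0.006
```

View pics/l.png

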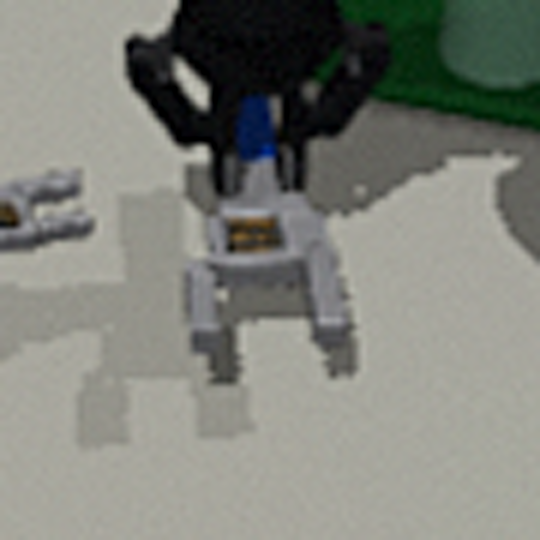

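The wrench is lifted and level, gripped at the handle next to the head. Carrying it over the outlet.

```bash
python3 -m creep '0.6 -2 0 0 0 0 1;0.9 -4 0 0 0 0 1;0.9 -4 0 0 0 0 1;0.9 -4 0 0 0 0 1;0.9 -4 0 0 0 0 1' 100
python3 -m creep '0.9 -4 0 0 0 0 1;0.9 -4 0 0 0 0 1;0.9 -4 0 0 0 0 1;0.7 -2.3 0 0 0 0 1;0 0 0 0 0 0 1' 100
python3 - <<'E'
from h import *
go(.5917,.1077,.035,17.4)
im=crop("side",proj("side",[.57,.17,.04])[0],48,8,"pics/o.png")
print(wrench("side",im,np.array([.59,.1])))
E
```

```text
clock: 6.78
eef_pos: [0.5985, -0.037, 0.0616]
eef_rot: [0.987, 0.163, -0.001, -0.0]
contact_force: [0.7, 0.0, -5.2]
gripper_width: 0.242
clock: 7.4
eef_pos: [0.5846, 0.1094, 0.0617]
eef_rot: [0.986, 0.164, -0.001, -0.0]
contact_force: [0.0, 0.1, -5.3]
gripper_width: 0.245
t7.40 tcp [0.5846 0.1094 0.0617] yaw 18.9 tilt [-0.001  0.    -1.   ] F [ 0.   0.1 -5.3] w 0.245
  shift cm [0.62 0.39 2.67] turn z 0.026
(np.int64(118), np.int64(78), array([0.6069, 0.045 ]), array([0.5889, 0.1009]), 'L', np.float64(0.0587), 'yaw', np.float64(112.0), 'origin', array([0.5629, 0.1516]))
```

View pics/o.png

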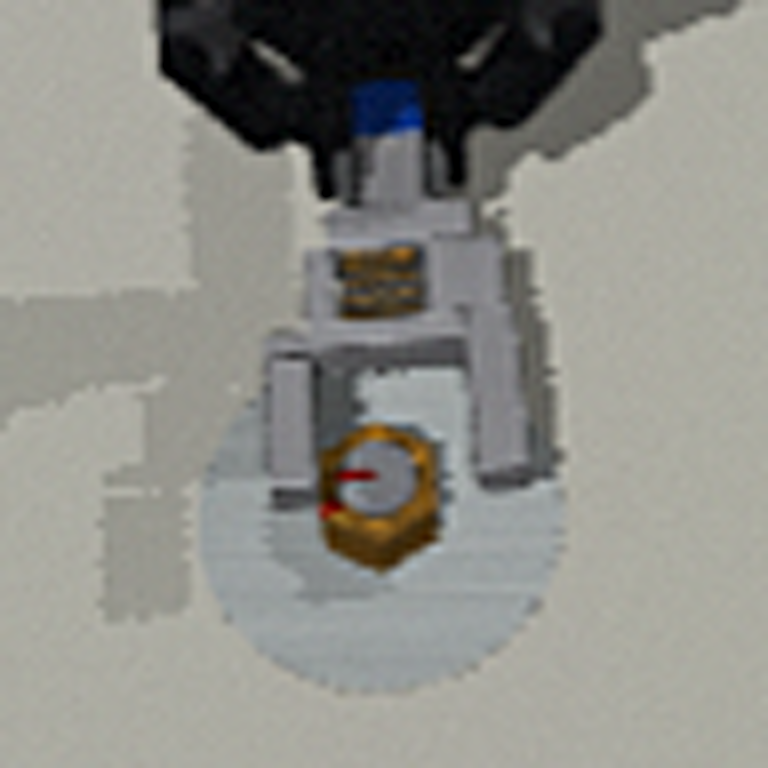

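The wrench hangs over the outlet with the jaws parallel to the nut's side flats. The nut is at about (380,480) and the jaws' inner edges at columns 315 and 475. Moving 6 mm along tool x and 4 mm along y, as computed, then down to just above the cap.

```bash
python3 -m creep '0.3 0.2 0 0 0 0 1;0.32 0.19 0 0 0 0 1;0 0 1 0 0 0 1;0 0 1.2 0 0 0 1;0 0 0 0 0 0 1' 100
python3 - <<'E'
from h import *
go(.5917,.1077,.0085,18.7)
im=crop("side",proj("side",[.57,.18,.03])[0],30,12,"pics/o2.png")
E
```

```text
clock: 8.07
eef_pos: [0.592, 0.1051, 0.0388]
eef_rot: [0.987, 0.163, -0.001, -0.0]
contact_force: [-0.8, 0.4, -4.6]
gripper_width: 0.248
t8.07 tcp [0.592  0.1051 0.0388] yaw 18.7 tilt [-0.003 -0.    -1.   ] F [-0.8  0.4 -4.6] w 0.248
  shift cm [ 0.06 -0.25  3.03] turn z 0.0
```

View pics/o2.png

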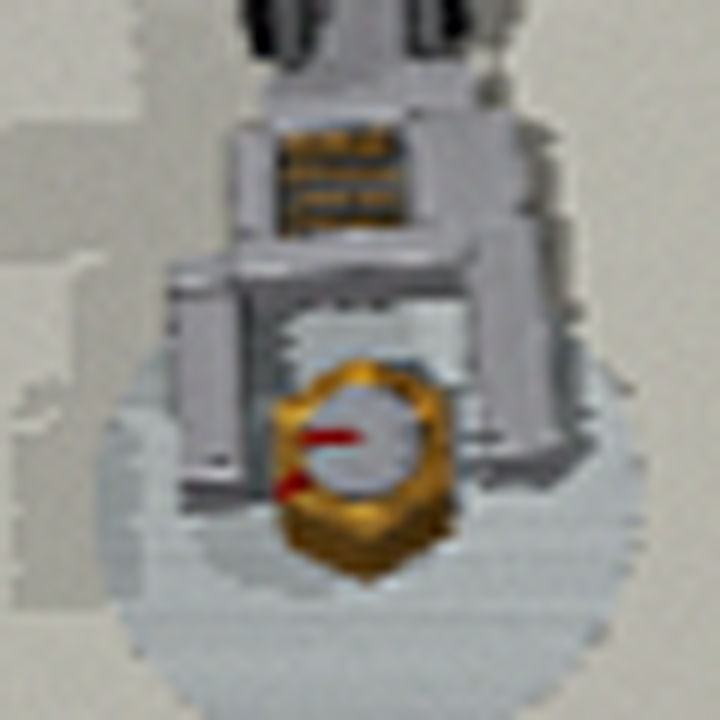

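The jaws are centred sideways about the nut: inner edges at 245 and 475, nut from 275 to 450. I'll check the lengthwise fit by projection before lowering.

```bash
python3 - <<'E'
from h import *
s=arm.state(); e=s["eef_pos"]; zb=e[2]-.0078
c0=proj("side",[.57,.18,.03])[0].astype(int)-30
y=np.radians(108.4); x=np.array([np.cos(y),np.sin(y)]); yy=np.array([-x[1],x[0]])
f=lambda p:((proj("side",p)[0]-c0+.5)*12).round(0)
o=e[:2]+.085*x
print("origin",o, "nut in wrench mm",1e3*np.array([(NUT-o)@x,(NUT-o)@yy]))
for nm,a,b,z in(("throat top",-23,-6,.018),("fixed tip in",21,18,.018),("fixed tip out",21,34,.018),("fixed tip in bottom",21,18,0),("worm",-44.5,-6,.0225)):
    print(nm,f(np.r_[o+(a*x+b*yy)/1e3,zb+z]))
for k in range(6):
    t=np.radians(47+60*k); print("nut corner",f(np.r_[NUT+.0208*np.array([np.cos(t),np.sin(t)]),.0235]))
print("cap",f(np.r_[NUT,.027]))
E
```

```text
origin [0.56555168 0.18587948] nut in wrench mm [ 5.66803502 -5.5196103 ]
throat top [344. 262.]
fixed tip in [477. 448.]
fixed tip out [557. 442.]
fixed tip in bottom [479. 488.]
worm [337. 160.]
nut corner [274. 499.]
nut corner [364. 540.]
nut corner [450. 488.]
nut corner [445. 396.]
nut corner [357. 356.]
nut corner [272. 406.]
cap [359. 439.]
```

The projection matches the image within about 1 mm. Shifting 2 mm towards the mouth and lowering.

```bash
python3 -m creep '0 -0.2 0 0 0 0 1;0 0 0.8 0 0 0 1;0 0 0.8 0 0 0 1;0 0 0.7 0 0 0 1;0 0 0.4 0 0 0 1' 100
python3 -m creep '0 0 0.3 0 0 0 1;0 0 0 0 0 0 1;0 0 0 0 0 0 1;0 0 0 0 0 0 1;0 0 0 0 0 0 1' 100
python3 -c "
from h import *
go(.5917,.1077,.0085,18.7)"
```

```text
clock: 8.75
eef_pos: [0.592, 0.1072, 0.0126]
eef_rot: [0.987, 0.163, -0.0, -0.0]
contact_force: [-0.3, -0.3, -4.7]
gripper_width: 0.248
clock: 9.38
eef_pos: [0.5922, 0.1072, 0.0104]
eef_rot: [0.987, 0.163, 0.0, -0.0]
contact_force: [-0.9, 0.6, -4.3]
gripper_width: 0.244
t9.38 tcp [0.5922 0.1072 0.0104] yaw 18.7 tilt [ 0.  0. -1.] F [-0.9  0.6 -4.3] w 0.244
  shift cm [-0.03 -0.06  0.19] turn z 0.001
```

```bash
python3 -m creep '0 0 0.1 0 0 0 1;0 0 0.08 0 0 0 1;0 0 0 0 0 0 1;0 0 0 0 0 0 2.6;0 0 0 0 0 0 3.2' 20
python3 -m creep '0 0 0 0 0 0 4.5;0 0 0 0 0 0 5.5;0 0 -2 0 0 0 5.5;0 0 -4 0 0 0 5.5;0 0 -4 0 0 0 3'
python3 - <<'E'
from h import *
go(.5917,.1077,.0085,18.7)
im=arm.get_image("side");print(wrench("side",im,np.array([.59,.1])))
E
```

```text
clock: 10.0
eef_pos: [0.5925, 0.1073, 0.0089]
eef_rot: [0.987, 0.163, 0.0, -0.0]
contact_force: [0.1, -0.6, -0.5]
gripper_width: 0.375
clock: 10.62
eef_pos: [0.592, 0.1072, 0.1095]
eef_rot: [0.987, 0.163, -0.0, -0.0]
contact_force: [0.3, -0.2, 0.1]
gripper_width: 0.445
t10.62 tcp [0.592  0.1072 0.1095] yaw 18.7 tilt [-0.001  0.    -1.   ] F [ 0.3 -0.2  0.1] w 0.445
  shift cm [-1.00e-02 -6.00e-02  1.01e+01] turn z 0.001
(np.int64(190), np.int64(57), array([0.6081, 0.0576]), array([0.5886, 0.1414]), 'L', np.float64(0.086), 'yaw', np.float64(107.3), 'origin', array([0.57  , 0.1807]))
```

```bash
python3 - <<'E'
from h import *
c0=proj("side",[.585,.13,.02])[0].astype(int)
im=crop("side",c0,45,8,"pics/w.png")
s=arm.state(); y=np.radians(108.5); x=np.array([np.cos(y),np.sin(y)]); yy=np.array([-x[1],x[0]])
o=np.array([.5923,.1073])+.085*x
f=lambda p:((proj("side",p)[0]-c0+45+.5)*8).round(0)
for nm,a,b,z in(("throat top",-23,-6,.018),("fixed tip in",21,18,.018),("fixed tip out",21,34,.018),("worm",-44.5,-6,.0225),("head back fixed",-72,34,.018),("sleeve start",-95,0,.018)):
    print(nm,f(np.r_[o+(a*x+b*yy)/1e3,.001+z]))
E
```

```text
throat top [361. 476.]
fixed tip in [447. 598.]
fixed tip out [499. 593.]
worm [356. 409.]
head back fixed [474. 331.]
sleeve start [367. 279.]
```

View pics/w.png

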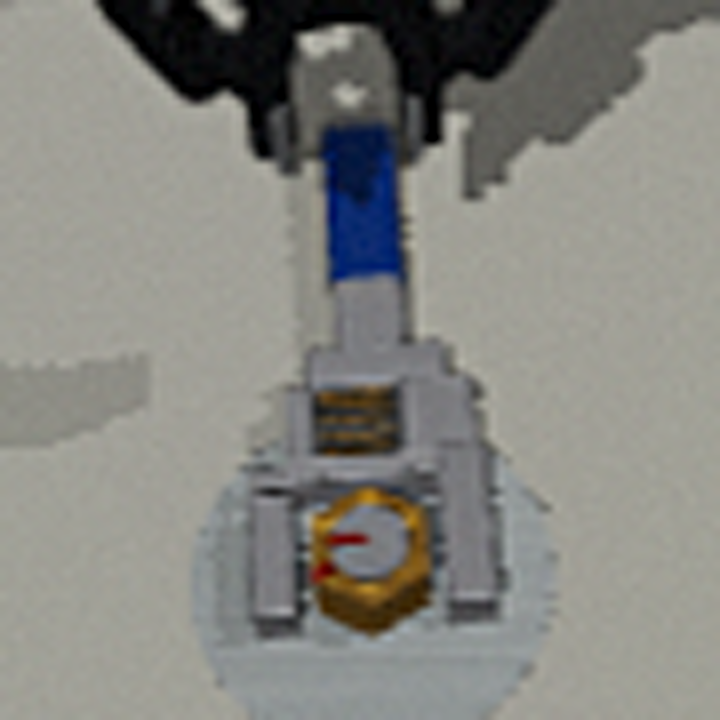

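The wrench lies flat round the nut, as predicted: worm at (358,418), jaws at columns 298 and 445, nut between them. I'll shut the fingers and go to just above the worm's rear side.

```bash
python3 -m creep '0.3 -1.5 1 0 0 0 0;0.36 -1.54 2 0 0 0 0;0 0 2.4 0 0 0 0;0 0 2 0 0 0 0;0 0 0 0 0 0 0' 60
python3 -m creep '0 0 0.4 0 0 0 0;0 0 0.3 0 0 0 0;0 0 0.2 0 0 0 0;0 0 0 0 0 0 0;0 0 0 0 0 0 0'
python3 -c "
from h import *
go(.5885,.1381,.0235,18.7)"
```

```text
clock: 11.35
eef_pos: [0.5869, 0.1387, 0.0314]
eef_rot: [0.987, 0.163, -0.003, -0.0]
contact_force: [0.4, -0.2, -1.1]
gripper_width: 0.0
clock: 11.98
eef_pos: [0.5887, 0.1381, 0.0257]
eef_rot: [0.987, 0.163, 0.0, -0.0]
contact_force: [-0.7, -0.5, 0.1]
gripper_width: -0.006
t11.97 tcp [0.5887 0.1381 0.0257] yaw 18.7 tilt [ 0.  0. -1.] F [-0.7 -0.5  0.1] w -0.006
  shift cm [-0.02 -0.01  0.22] turn z 0.001
```

```bash
python3 -m creep '0 0 0.1 0 0 0 0;0 0 0.1 0 0 0 0;0 0 0 0 0 0 0;0 0 0 0 0 0 0;0 0 0 0 0 0 0' | grep -E 'pos|force'
python3 -m creep '0 0 0.05 0 0 0 0;0 0 0 0 0 0 0;0 0 0 0 0 0 0;0 0 0 0 0 0 0;0 0 0 0 0 0 0'| grep -E 'pos|force'
```

```text
eef_pos: [0.5887, 0.1381, 0.0235]
contact_force: [0.1, 0.3, -0.2]
eef_pos: [0.5887, 0.1381, 0.023]
contact_force: [0.8, -0.3, -0.4]
```

```bash
python3 -m creep '0 0 0.05 0 0 0 0;0 0 0 0 0 0 0;0 0 0 0 0 0 0;0 0 0 0 0 0 0;0 0 0 0 0 0 0' | grep -E 'pos|force'
python3 -m creep '0 0 0.05 0 0 0 0;0 0 0 0 0 0 0;0 0 0 0 0 0 0;0 0 0 0 0 0 0;0 0 0 0 0 0 0'| grep -E 'pos|force'
```

```text
eef_pos: [0.5886, 0.1381, 0.0225]
contact_force: [0.0, 0.2, 0.7]
eef_pos: [0.5887, 0.1381, 0.0224]
contact_force: [-1.5, -0.9, 4.8]
```

Contact found, about 4.8 N. Pressing a little more and stroking 20 mm.

```bash
python3 -m creep '0 0 0.04 0 0 0 0;0 0 0 0 0 0 0;0 -0.3 0 0 0 0 0;0 -0.3 0 0 0 0 0;0 -0.3 0 0 0 0 0' | grep -E 'clock|pos|force'
python3 -m creep '0 -0.3 0 0 0 0 0;0 -0.3 0 0 0 0 0;0 -0.3 0 0 0 0 0;0 -0.2 0 0 0 0 0;0 0 0 0 0 0 0'| grep -E 'pos|force'
python3 - <<'E'
from h import *
c0=proj("side",[.575,.16,.02])[0].astype(int)
im=crop("side",c0,28,14,"pics/s1.png")
E
```

```text
clock: 15.1
eef_pos: [0.5862, 0.1461, 0.0224]
contact_force: [-0.6, -6.9, 8.9]
eef_pos: [0.5824, 0.1572, 0.0217]
contact_force: [1.3, 0.1, 4.5]
```

View pics/s1.png

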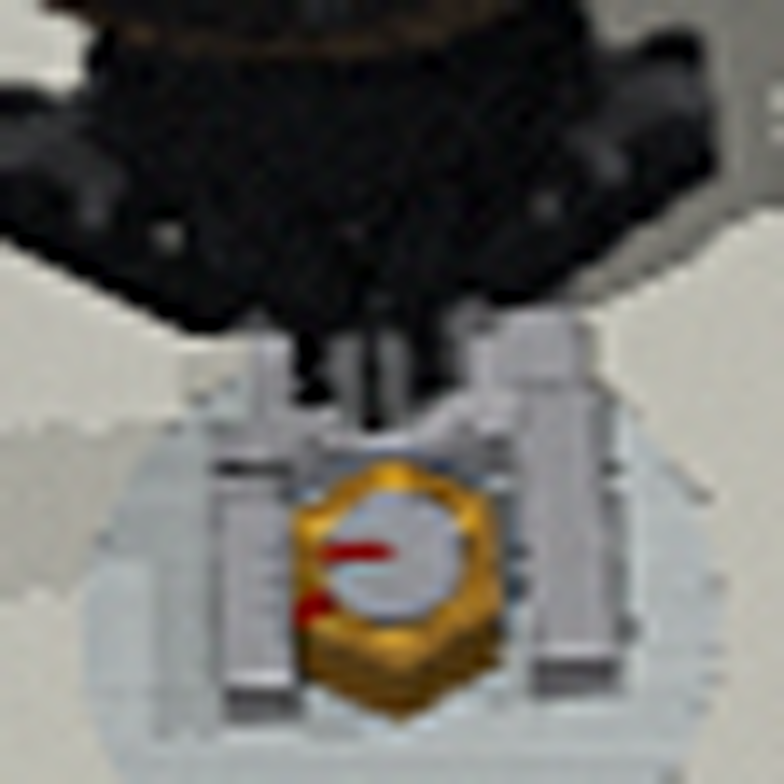

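The left jaw is now almost at the nut and the right gap is about 5 mm. Lift, go back, second stroke.

```bash
python3 -m creep '0 0 -0.6 0 0 0 0;0 1 0 0 0 0 0;0 0.7 0 0 0 0 0;0 0 0.3 0 0 0 0;0 0 0.3 0 0 0 0' | grep -E 'clock|pos|force'
python3 -m creep '0 0 0 0 0 0 0;0 0 0 0 0 0 0;0 -0.3 0 0 0 0 0;0 -0.3 0 0 0 0 0;0 -0.3 0 0 0 0 0'| grep -E 'pos|force'
python3 -m creep '0 -0.3 0 0 0 0 0;0 -0.3 0 0 0 0 0;0 -0.2 0 0 0 0 0;0 0 0 0 0 0 0;0 0 -0.6 0 0 0 0'| grep -E 'pos|force'
python3 -m creep '0 1 0 0 0 0 0;0 0.7 0 0 0 0 0;0 0 0.3 0 0 0 0;0 0 0.3 0 0 0 0;0 0 0 0 0 0 0' | grep -E 'clock|pos|force'
```

```text
clock: 16.4
eef_pos: [0.5879, 0.1407, 0.0219]
contact_force: [-7.8, -3.7, 32.3]
eef_pos: [0.5859, 0.1491, 0.0224]
contact_force: [3.0, -5.0, 8.0]
eef_pos: [0.5818, 0.1571, 0.0272]
contact_force: [-0.2, 0.7, -0.2]
clock: 18.27
eef_pos: [0.5878, 0.1407, 0.0223]
contact_force: [-2.3, -3.8, 11.5]
```

```bash
python3 -m creep '0 -0.3 0 0 0 0 0;0 -0.3 0 0 0 0 0;0 -0.3 0 0 0 0 0;0 -0.3 0 0 0 0 0;0 0 0 0 0 0 0'| grep -E 'pos|force'
python3 -m creep '0 -0.3 0 0 0 0 0;0 -0.2 0 0 0 0 0;0 0 -1 0 0 0 0;0 2 -4 0 0 0 0;0 3 -4 0 0 0 4'| grep -E 'clock|pos|force'
python3 - <<'E'
from h import *
c0=proj("side",[.575,.16,.02])[0].astype(int); print(c0)
im=crop("side",c0,30,13,"pics/s2.png"); np.save("s2.npy",im)
E
```

```text
eef_pos: [0.5848, 0.1523, 0.0224]
contact_force: [2.2, -3.3, 8.3]
clock: 19.52
eef_pos: [0.5979, 0.1098, 0.1126]
contact_force: [1.5, -0.2, 0.3]
[237 258]
```

View pics/s2.png

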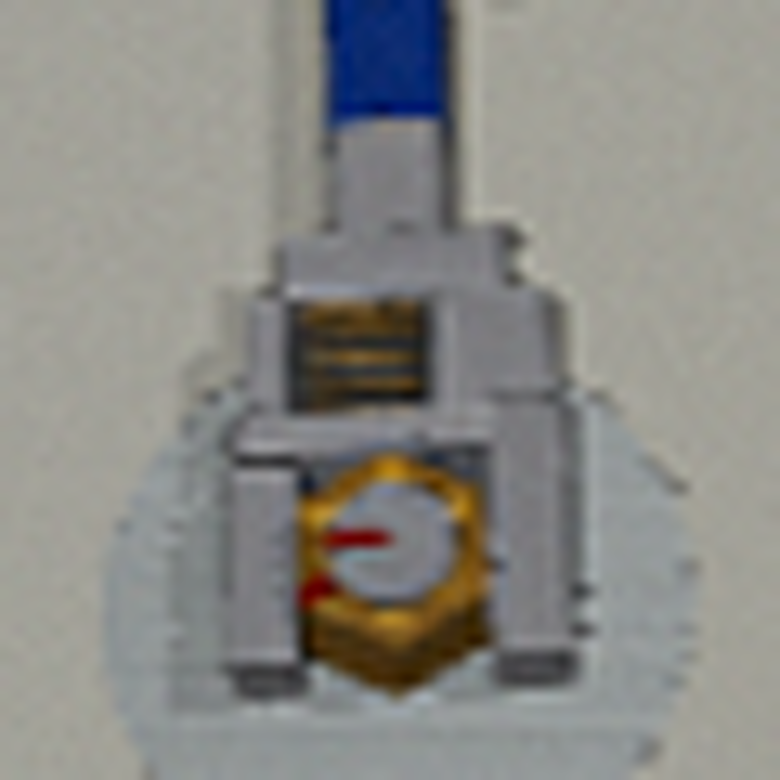

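Nearly tight: the jaws' inner edges are at 300 and 497, the nut from 305 to 490. One more stroke, re-centred on the worm, which has moved with the wrench.

```bash
python3 -c "
from h import *
go(.5925,.1414,.03,18.7)"
```

```text
t19.57 tcp [0.6012 0.1069 0.1179] yaw 18.7 tilt [ 0.007  0.    -1.   ] F [ 3.6 -1.7  5.2] w 0.287
  shift cm [ 0.23 -3.57  8.79] turn z 0.0
```

```bash
python3 -m creep '0.2 -1.8 0 0 0 0 0;0 -1.8 2 0 0 0 0;0 0 3.5 0 0 0 0;0 0 3 0 0 0 0;0 0 0 0 0 0 0'| grep -E 'clock|pos|force|width'
python3 -c "
from h import *
go(.5925,.1414,.0220,18.7)"
```

```text
clock: 20.2
eef_pos: [0.5872, 0.1457, 0.0244]
contact_force: [0.1, 0.0, 0.8]
gripper_width: -0.0
t20.20 tcp [0.5872 0.1457 0.0244] yaw 18.8 tilt [-0.004 -0.    -1.   ] F [0.1 0.  0.8] w -0.000
  shift cm [0.36 0.58 0.24] turn z 0.002
```

```bash
python3 -m creep '0.36 0.5 -0.2 0 0 0 0;0 0 0 0 0 0 0;0 0 0 0 0 0 0;0 0 0.25 0 0 0 0;0 0 0 0 0 0 0'| grep -E 'clock|pos|force'
python3 -m creep '0 0 0.05 0 0 0 0;0 0 0 0 0 0 0;0 0 0 0 0 0 0;0 0 0 0 0 0 0;0 0 0 0 0 0 0'| grep -E 'clock|pos|force'
```

```text
clock: 20.82
eef_pos: [0.5934, 0.1408, 0.0259]
contact_force: [-1.5, 1.2, -0.2]
clock: 21.45
eef_pos: [0.5936, 0.1409, 0.0256]
contact_force: [-0.4, 0.3, 0.1]
```

```bash
python3 -m creep '0 0 0.3 0 0 0 0;0 0 0 0 0 0 0;0 0 0.07 0 0 0 0;0 0 0 0 0 0 0;0 0 0 0 0 0 0'| grep -E 'clock|pos|force'
python3 -m creep '0 -0.3 0 0 0 0 0;0 -0.3 0 0 0 0 0;0 -0.3 0 0 0 0 0;0 -0.3 0 0 0 0 0;0 0 0 0 0 0 0'| grep -E 'pos|force'
```

```text
clock: 22.08
eef_pos: [0.5938, 0.1409, 0.0223]
contact_force: [-2.2, 0.1, 5.2]
eef_pos: [0.5903, 0.1521, 0.0225]
contact_force: [1.3, -2.0, 5.6]
```

```bash
python3 -m creep '0 0 -1 0 0 0 0;0 2 -3 0 0 0 0;0 3 -3 0 0 0 4;0 0 0 0 0 0 5;0 0 0 0 0 0 5'| grep -E 'clock|pos|force'
python3 - <<'E'
from h import *
a=np.load("s2.npy"); b=arm.get_image("side")
f=lambda im:cv2.resize(np.ascontiguousarray(im[240:300,207:267,::-1]),(390,390),interpolation=cv2.INTER_CUBIC)
cv2.imwrite("pics/cmp.png",np.hstack([f(a),f(b)]))
d=np.abs(a.astype(int)-b)[262:280,215:262].max(2); print(d.max(),(d>15).sum()); np.save("s3.npy",b)
# row profiles
for r in (268,271,274): print(a[r,220:256].sum(1).tolist(),"\n",b[r,220:256].sum(1).tolist())
E
```

```text
clock: 23.32
eef_pos: [0.6053, 0.1051, 0.0916]
contact_force: [-0.3, -0.7, -0.5]
15 0
[374, 393, 386, 362, 313, 372, 372, 385, 370, 278, 208, 286, 256, 327, 320, 307, 338, 384, 390, 384, 385, 316, 186, 219, 273, 360, 381, 362, 367, 377, 310, 318, 467, 453, 459, 447] 
 [393, 404, 415, 380, 326, 380, 381, 399, 374, 292, 237, 304, 269, 333, 331, 328, 358, 400, 400, 401, 404, 329, 191, 219, 288, 389, 394, 387, 385, 406, 331, 321, 497, 466, 467, 472]
[387, 390, 403, 370, 314, 379, 375, 360, 329, 289, 181, 207, 320, 415, 381, 350, 359, 358, 369, 382, 367, 304, 217, 223, 193, 265, 381, 373, 365, 384, 313, 321, 470, 465, 459, 453] 
 [401, 409, 419, 385, 332, 388, 386, 376, 336, 302, 177, 222, 336, 415, 392, 383, 377, 375, 389, 394, 389, 314, 227, 220, 215, 262, 402, 389, 384, 401, 324, 339, 509, 469, 476, 480]
[378, 388, 400, 385, 357, 372, 370, 385, 371, 268, 111, 233, 274, 230, 206, 179, 192, 203, 201, 197, 232, 237, 222, 135, 222, 376, 380, 376, 375, 382, 329, 343, 480, 470, 463, 457] 
 [394, 418, 411, 399, 369, 393, 389, 402, 382, 300, 104, 239, 293, 239, 219, 185, 191, 217, 204, 217, 235, 251, 239, 134, 219, 378, 400, 397, 378, 404, 346, 358, 504, 475, 482, 466]
```

View pics/cmp.png

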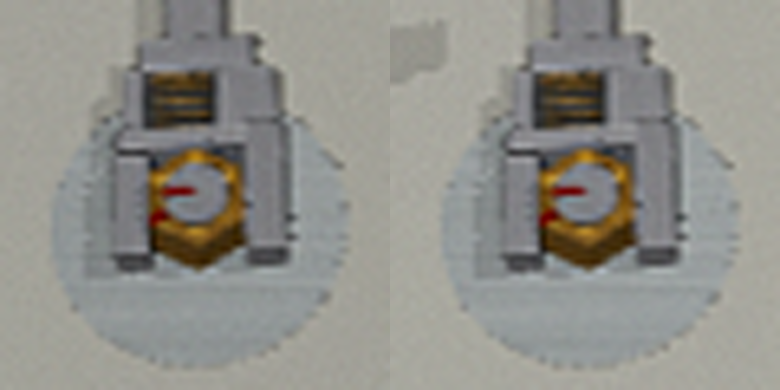

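The two pictures, before and after the last stroke, are the same apart from brightness, so the jaws are tight and the worm slipped. Now for the wrench pose and the red-line angles.

```bash
cat >> h.py <<'E'
def lines(n,im,nut=NUT):
    a=np.asarray(im,float); v,u=np.mgrid[:384,:512]; out=[]
    A=at(n,np.c_[u.ravel(),v.ravel()],.027)[:,:2].reshape(384,512,2)-nut; B=at(n,np.c_[u.ravel(),v.ravel()],.0235)[:,:2].reshape(384,512,2)-nut
    red=np.clip((a[...,0]-np.maximum(a[...,1],a[...,2])),0,None); red[a[...,1]>.55*a[...,0]]=0
    for nm,P,lo,hi in(("cap",A,2,12.),("nut",B,13.5,22)):
        r=np.linalg.norm(P,axis=2)*1e3; m=(r>lo)&(r<hi)&(red>15); w=red[m]; c=(P[m]*w[:,None]).sum(0)/w.sum()
        out.append((nm,int(m.sum()),"c mm",(c*1e3).round(1),"ang %.1f"%np.degrees(np.arctan2(c[1],c[0]))))
    return out
E
python3 - <<'E'
from h import *
im=np.load("s3.npy")
for nut in(NUT,NUT+[-.001,0.0]): print(lines("side",im,nut))
h=cv2.cvtColor(im,cv2.COLOR_RGB2HSV).astype(int); b=(h[...,0]>100)&(h[...,0]<130)&(h[...,1]>130); v,u=np.mgrid[:384,:512]
W=at("side",np.c_[u.ravel(),v.ravel()],.018)[:,:2].reshape(384,512,2); b&=np.linalg.norm(W-[.6,.06],axis=2)<.1
print(b.sum(),W[b].mean(0),"line blue->nut yaw",np.degrees(np.arctan2(*(NUT-W[b].mean(0))[::-1])))
x=np.linalg.svd(W[b]-W[b].mean(0),full_matrices=0)[2][0]; print("axis",np.degrees(np.arctan2(x[1],x[0])))
for k in(105,107,109):
    y=np.radians(k);xx=np.array([np.cos(y),np.sin(y)]);print(k,(NUT-.142*xx).round(4))
s=arm.state();print(s["eef_pos"])
E
```

```text
[('cap', 4, 'c mm', array([7.1, 1.4]), 'ang 11.1'), ('nut', 6, 'c mm', array([11.8, 10.5]), 'ang 41.8')]
[('cap', 5, 'c mm', array([7.2, 1.2]), 'ang 9.3'), ('nut', 6, 'c mm', array([12.8, 10.5]), 'ang 39.5')]
216 [0.61032295 0.0547514 ] line blue->nut yaw 106.64157381600164
axis 109.91698132374417
105 [0.6058 0.0558]
107 [0.6105 0.0572]
109 [0.6152 0.0587]
[0.60509294 0.10536088 0.09122265]
```

```bash
python3 -c "
from h import *
go(.6093,.0610,.045,16.8)"

```

```text
t23.38 tcp [0.6051 0.1054 0.0912] yaw 18.8 tilt [-0.001  0.    -1.   ] F [ 0.1  0.3 -0.4] w 0.585
  shift cm [-1.02  4.34  4.62] turn z 0.034
```

```bash
python3 -m creep '-0.5 2.2 0 0 0 0.034 5;-0.5 2.1 1 0 0 0 5;0 0 1.8 0 0 0 5;0 0 1.8 0 0 0 5;0 0 0 0 0 0 5' 50 | grep -E 'pos|force'
python3 -c "
from h import *
go(.6093,.0610,.0085,16.8)"
```

```text
eef_pos: [0.6084, 0.0611, 0.0438]
contact_force: [-0.5, 0.9, 0.1]
t24.00 tcp [0.6084 0.0611 0.0438] yaw 16.8 tilt [-0.003  0.    -1.   ] F [-0.5  0.9  0.1] w 0.585
  shift cm [0.09 0.04 3.53] turn z 0.0
```

```bash
python3 -m creep '0.05 0 1.5 0 0 0 5;0 0 1.2 0 0 0 5;0 0 0.7 0 0 0 5;0 0 0 0 0 0 4;0 0 0 0 0 0 3' 40 | grep -E 'pos|force|width'
python3 -m creep '0 0 0 0 0 0 2.7;0 0 0 0 0 0 2.2;0 0 0 0 0 0 2;0 0 0 0 0 0 2;0 0 0 0 0 0 2' 40 | grep -E 'pos|force|width'
python3 - <<'E'
from h import *
go(.6093,.0610,.0085,16.8)
print(lines("side",arm.get_image("side")))
s=arm.state(); p=s["eef_pos"][:2]-NUT; a0=np.arctan2(p[1],p[0]); r=np.hypot(*p); print("r",r,"dir",np.degrees(a0))
# rows for one step: chord + turn of d about nut, tool axes
m=R.from_quat(s["eef_rot"]).as_matrix()[:2,:2]
for d in(.054,.09): print(d,(m.T@((np.array([[np.cos(d),np.sin(d)],[-np.sin(d),np.cos(d)]])@p-p))*100).round(3))
E
```

```text
eef_pos: [0.61, 0.061, 0.0121]
contact_force: [-0.9, -0.1, -1.0]
gripper_width: 0.351
eef_pos: [0.6098, 0.061, 0.0124]
contact_force: [-3.1, -1.5, 5.5]
gripper_width: 0.266
t25.25 tcp [0.6098 0.061  0.0124] yaw 16.8 tilt [ 0. -0. -1.] F [-3.1 -1.5  5.5] w 0.266
  shift cm [-0.05 -0.02  0.39] turn z 0.0
[('cap', 4, 'c mm', array([7.1, 1.4]), 'ang 11.1'), ('nut', 6, 'c mm', array([11.8, 10.5]), 'ang 41.7')]
r 0.13819014055389545 dir -72.82259005603844
0.054 [-0.746 -0.015]
0.09 [-1.242 -0.048]
```

Gripped on the sleeve. The lines differ by about 31° by the marks; turning 0.45 rad about the nut axis in small rows, then measuring again.

```bash
python3 -m creep '-0.69 -0.017 0 0 0 0.05 2;-0.69 -0.017 0 0 0 0.05 2;-0.69 -0.017 0 0 0 0.05 2;-0.69 -0.017 0 0 0 0.05 2;0 0 0 0 0 0 2' 40 | grep -E 'pos|force|width'
python3 -m creep '-0.69 -0.017 0 0 0 0.05 2;-0.69 -0.017 0 0 0 0.05 2;-0.69 -0.017 0 0 0 0.05 2;-0.69 -0.017 0 0 0 0.05 2;-0.69 -0.017 0 0 0 0.05 2' 40 | grep -E 'pos|force|width'
python3 -m creep '0 0 0 0 0 0 2;0 0 0 0 0 0 2;0 0 0 0 0 0 2;0 0 0 0 0 0 2;0 0 0 0 0 0 2' 40 | grep -E 'clock|force'
python3 - <<'E'
from h import *
go(.6093,.0610,.0085,16.8)
im=arm.get_image("side");print(lines("side",im)); np.save("s4.npy",im)
p=arm.state()["eef_pos"][:2]-NUT; print(np.hypot(*p),np.degrees(np.arctan2(p[1],p[0])))
h=cv2.cvtColor(im,cv2.COLOR_RGB2HSV).astype(int); v,u=np.mgrid[:384,:512]
W=at("side",np.c_[u.ravel(),v.ravel()],.025)[:,:2].reshape(384,512,2)-NUT; r=(np.linalg.norm(W,axis=2)<.024)&((h[...,0]<6)|(h[...,0]>170))&(h[...,1]>110)
for uu,vv in zip(u[r],v[r]): print(uu,vv,im[vv,uu].tolist(),(W[vv,uu]*1e3).round(1))
E
```

```text
eef_pos: [0.5831, 0.0554, 0.0124]
contact_force: [-0.8, -4.8, 5.5]
gripper_width: 0.268
eef_pos: [0.5498, 0.0563, 0.0125]
contact_force: [3.1, -7.2, 3.7]
gripper_width: 0.264
clock: 27.18
contact_force: [-1.4, -7.5, 5.6]
t27.18 tcp [0.549  0.0564 0.0124] yaw -8.9 tilt [ 0.001 -0.    -1.   ] F [-1.4 -7.5  5.6] w 0.263
  shift cm [ 5.88 -1.39  0.4 ] turn z -0.449
[('cap', 4, 'c mm', array([7. , 1.4]), 'ang 11.1'), ('nut', 6, 'c mm', array([15.1,  5.7]), 'ang 20.5')]
0.13808895984492728 -98.32137087567502
232 269 [112, 17, 0] [11.1  1.3]
233 269 [117, 0, 0] [8.7 0.8]
234 269 [116, 0, 0] [6.3 0.2]
235 269 [113, 0, 0] [ 3.9 -0.4]
236 269 [116, 38, 36] [ 1.5 -0.9]
229 270 [122, 50, 41] [17.6  5.6]
231 270 [116, 21, 14] [12.8  4.5]
229 271 [98, 13, 6] [16.9  8.2]
230 271 [94, 0, 0] [14.5  7.7]
```

```bash
python3 - <<'E'
from h import *
for f in("s3.npy","s4.npy"):
    im=np.load(f).astype(int); print(f); print(np.arange(227,242))
    for r in range(265,274): print(r,(im[r,227:242,0]*1.0-(im[r,227:242,1]+im[r,227:242,2])/2).astype(int),im[r,227:242,2])
print("centre cap",proj("side",np.r_[NUT,.027]),"+12.5 at 8,13,18deg",[proj("side",np.r_[NUT+.0125*np.array([np.cos(np.radians(t)),np.sin(np.radians(t))]),.027])[0].round(2) for t in(8,13,18)])
t=arm.get_image("top"); c=proj("top",np.r_[NUT,.027])[0].astype(int); np.save("t4.npy",t)
a=cv2.imread("pics/top0.png")[:,:,::-1].astype(int); u,v=c; print(c)
for r in range(v-8,v+7): print(r,(a[r,u-9:u+9,0]-(a[r,u-9:u+9,1])), t[r,u-9:u+9,0].astype(int)-t[r,u-9:u+9,1])
E
```

```text
s3.npy
[227 228 229 230 231 232 233 234 235 236 237 238 239 240 241]
265 [-3 -3 -5 -8  2 42 72 59 15 -9 -2  8 14 59 71] [134 140 113  47  61  46  17  40 104 144 131  97  68   5  22]
266 [ -2  -5   1  48  72  77  56  -5 -10  -9  -6  -4  -7  -1  54] [132 142 117  26  27  23  62 119 145 142 135 137 138 116  44]
267 [ -3  -4  12  75  91  64   0 -13 -10  -7  -4  -1  -4  -9  22] [132 141 113  29  44  82 132 143 142 142 137 132 135 144 120]
268 [-1 -7  1 64 67 27 16 22 25 11 -8 -3 -2 -4 -2] [136 130  97  27  44  72 110 104 101 118 137 136 137 141 114]
269 [ -3  -4   3  54  74 104 109 104 105  77  17  -7  -4  -5  -3] [131 117  93  13  13   4   0   0   0  32 108 133 136 139 116]
270 [  0  -4   5  59  60  29  -7 -17 -10  -6  -1  -3  -2  -5  -1] [135 134  95  21  31  66 118 142 141 136 138 134 135 143 126]
271 [ -3  -6   3  52  60  27 -15  -8  -5  -5  -4  -1  -5  -8   9] [128 118 100  16  24  91 148 137 132 129 128 133 136 138 100]
272 [-3 -8  3 63 96 46 -2 -9 -3 -4 -1 -7 -8 -3 33] [135 134  95  22   0  48 124 145 135 131 128 134 143 127  65]
273 [ -2  -4   8  90 103  75  46   2 -12 -10 -10 -11
[... 2417 characters left out ...]
  7  7  7  8  7  3  4  2  3  4  4  5  4]
197 [-1 -2 -1  1  5 12 13  4  1  4  7  3  1  0  3 11 16 14] [-2  0  3  5  8  7  8  8  8  5  2  3  7  5  5  5  5  7]
198 [-2 -1  0  2  6 13 12  6  0 -2 -1 -1 -2  0  5 13 18 14] [-1  1  4  7  9  9  8  7  7  7  4  6  4  4  5  5  6  5]
199 [-2 -1  0  1  7 13 13  7  2 -1 -2 -3  0  2  8 17 20 13] [0 0 4 8 8 8 7 7 6 7 4 6 5 6 5 5 6 6]
200 [-2 -1 -2  0  3  9 14 13  8  3  1  3  5  8 14 17 18 10] [0 2 5 8 7 8 6 6 5 4 5 5 5 6 4 7 4 5]
201 [-1 -1  0 -1  1  5 10 14 13  9  7 11 15 19 19 17 14  6] [-1  2  5  7  8  5  7  4  5  5  4  6  3  4  6  4  4  5]
202 [-2 -1 -2 -2 -2  1  5  9 13 12 14 18 21 19 17 13  9  2] [-1  1  4  7  5  5  7  6  5  7  4  4  7  6  5  6  3  3]
```

Cap line fits ≈14°, nut ≈22°. Turning another 0.12 rad and measuring.

```bash
python3 -m creep '-0.55 -0.011 0 0 0 0.04 2;-0.55 -0.011 0 0 0 0.04 2;-0.55 -0.011 0 0 0 0.04 2;0 0 0 0 0 0 2;0 0 0 0 0 0 2' 40 | grep -E 'pos|force|width'
cat > m.py <<'E'
from h import *
import sys
im=arm.get_image("side") if len(sys.argv)<2 else np.load(sys.argv[1]); im=im.astype(int)
for r in range(266,274): print(r,(im[r,226:242,0]-(im[r,226:242,1]+im[r,226:242,2])/2).astype(int),im[r,226:242,1])
C=NUT+[0,-.0008]
for t in(10,14,18): print(t,[proj("side",np.r_[C+rr*np.array([np.cos(np.radians(t)),np.sin(np.radians(t))]),z])[0].round(2) for rr,z in((0,.027),(.012,.027),(.013,.0235),(.0205,.0235))])
p=arm.state()["eef_pos"][:2]-C; print("wrench-based nut",np.degrees(np.arctan2(p[1],p[0]))+180-60)
E
python3 m.py
```

```text
eef_pos: [0.533, 0.0598, 0.0124]
contact_force: [-0.4, -6.8, 6.7]
gripper_width: 0.265
266 [ -2  -3  -4  -6   2  46  78  53  -5  -7 -10  -6  -5  -8  -4  41] [121 130 140 125 112  93  94 103 117 138 136 135 134 137 114  77]
267 [ -1  -4  -6  -3  29  71  41  -4 -14 -11  -7  -2  -3  -2 -10  13] [141 131 141 133 103  88 105 129 141 140 138 137 134 133 142 128]
268 [-1 -2 -8  5 57 58 33 17 22 26 12 -7 -3 -4 -3 -3] [132 133 131 116  94  98 105 111 109 106 115 142 137 137 138 112]
269 [  1  -6   7  56  91 110 112 112 111 109  79  16  -6  -4  -6  -3] [133 131 108  76  70  57  43   0   0   0  34 109 136 138 142 110]
270 [ -3  -5  15 107 113  91  31  -9 -17 -12  -7  -4  -2  -2  -5  -1] [137 133 101   0   0  17  64 118 142 140 139 138 134 133 138 121]
271 [ -2  -4   2  55  70  71  18 -13  -9  -4  -5  -5  -2  -3  -6   4] [129 119 107  60 109  99 108 145 138 129 132 133 133 136 129 106]
272 [ -1  -5  -3  25  56  69  44   2  -9  -4  -2  -3  -5 -10  -6  32] [143 124  60  51  81  93 101 130 138 136 129 123 133 139 127  85]
273 [ -2  -3   2  21  49  66  67  55   2 -12 -10  -9 -13   1  56  79] [154 113  39  36  59  89  84 104 115 135 139 135 125  96  85  99]
10 [array([236.54, 268.82]), array([231.7 , 268.56]), array([231.37, 269.18]), array([228.36, 269.01])]
14 [array([236.54, 268.82]), array([231.67, 268.87]), array([231.35, 269.51]), array([228.32, 269.54])]
18 [array([236.54, 268.82]), array([231.68, 269.18]), array([231.35, 269.85]), array([228.32, 270.07])]
wrench-based nut 14.786556760411358
```

The lines are now within about 1° (cap ≈15°, nut ≈16°). A last small 0.017 rad, then release and withdraw.

```bash
python3 -m creep '-0.23 0 0 0 0 0.017 2;0 0 0 0 0 0 2;0 0 0 0 0 0 2;0 0 0 0 0 0 2.7;0 0 0 0 0 0 3.5' 20 | grep -E 'pos|force|width'
python3 -m creep '0 0 0 0 0 0 5;0 0 0 0 0 0 5;0 0 -2 0 0 0 5;0 0 -5 0 0 0 5;0 0 -5 0 0 0 5' 20 | grep -E 'pos|force|width'
python3 -m creep '0 4 -5 0 0 0 5;0 5 -5 0 0 0 5;0 5 0 0 0 0 5;0 5 0 0 0 0 5;0 0 0 0 0 0 5' 20 | grep -E 'pos|force|width'
python3 m.py; python3 -c "
from h import *
im=arm.get_image('side');t=arm.get_image('top')
f=lambda im,c,r:cv2.resize(np.ascontiguousarray(im[c[1]-r:c[1]+r,c[0]-r:c[0]+r,::-1]),(400,400),interpolation=cv2.INTER_CUBIC)
cv2.imwrite('pics/end.png',np.hstack([f(im,(235,262),30),f(t,(180,195),30)]))"
```

```text
eef_pos: [0.5302, 0.0612, 0.0118]
contact_force: [-0.3, 0.4, 0.0]
gripper_width: 0.406
eef_pos: [0.5298, 0.0611, 0.133]
contact_force: [0.9, 0.8, -0.3]
gripper_width: 0.584
eef_pos: [0.4763, -0.1167, 0.225]
contact_force: [-0.7, 1.1, -0.4]
gripper_width: 0.588
266 [-3  0 -3 -7  3 32 63 47 -3 -7 -5 -5 -2 -6 -2 34] [ 91  96 104 103  95  68  72  85  92 103 102 101 100 106  88  60]
267 [  0  -5  -4  -1  22  58  34  -3 -12  -8  -4  -2  -1  -1  -8  11] [105 104 105 106  87  65  76 101 107 106 109 108 103 100 108  99]
268 [-3 -3 -6  2 42 43 24 13 18 22 11 -7  0 -3 -4 -3] [ 99 105 106  88  72  69  73  80  80  73  87 105 101 103 102  80]
269 [ 0 -2  6 57 79 82 83 85 81 81 60 13 -5 -3 -3 -4] [102  97  77  30  35  44  22   0   0   0  24  83 104 106 106  88]
270 [ -3  -6  13  79  82  63  27  -5 -12  -8  -7  -2  -2  -3  -4   0] [101 104  73   6   0   8  46  89 106 106 107 101 101 103 106 100]
271 [ -1  -4   1  41  49  41  11 -12  -5  -3  -6  -2  -2  -2  -7   2] [101  87  82  57  76  62  76 113 103 101 102 101 103 101 100  75]
272 [-1 -5  0 22 46 54 28 -2 -9 -3 -4 -3 -3 -5 -5 21] [106  95  38  33  57  69  65  93 109 103  95  95 101 106  94  65]
273 [-1  1  1 16 37 53 49 40  0 -8 -6 -7 -9  2 50 68] [112  67  31  25  47  66  56  67  86  99 107 101  93  72  80  98]
10 [array([236.54, 268.82]), array([231.7 , 268.56]), array([231.37, 269.18]), array([228.36, 269.01])]
14 [array([236.54, 268.82]), array([231.67, 268.87]), array([231.35, 269.51]), array([228.32, 269.54])]
18 [array([236.54, 268.82]), array([231.68, 269.18]), array([231.35, 269.85]), array([228.32, 270.07])]
wrench-based nut 13.285418891334771
```

View pics/end.png

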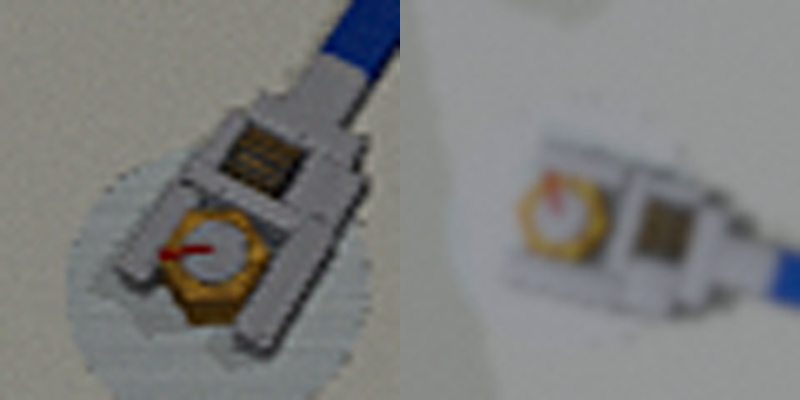

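The end picture shows both red lines running on as one (side crop, about (165,255) to (210,250)); the small step is what the height difference should give. The jaws sit on the nut, and the robot is clear. Handing in.

```bash
python3 -c "
from plant import arm
print(arm.state()['clock'],arm.close_job())"
```

```text
the job is handed in; nothing more can be done
29.975 None
```

I handed the job in at 29.98 s. The wrench is fitted on the nut and, as near as I can measure, the nut's red line meets the cap's.

- **What I did:** I took the 186 mm wrench (the middle of the three) by its handle and laid it flat round the nut. I then let go and rolled the worm until the jaws were tight. Last, I gripped the blue sleeve, turned the nut clockwise about 0.58 rad, let go and withdrew.
- **Fit:** before I turned the nut, another stroke of the worm changed nothing in the picture, so I took the jaws as tight. I had no direct reading of the opening. The final pictures show the jaws still on the nut.
- **Alignment:** in the side view both lines read about 15°, and I trust that to 1–2°. The wrench's direction gave about 13° for the nut, so the two measures disagree by roughly 2°. The top view was too blurred to settle it.
- **Forces:** at the start of one worm stroke the fingertip briefly pressed the worm with 32 N instead of about 8 N. It settled within the stroke.
- **Other objects:** I kept the moves clear of them, but did not measure their positions again at the end.

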